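Clear and shut the roller drawer

ROBOT

A 6-joint arm with a two-finger parallel gripper is mounted at the origin on a cart in front of the work surface, level with it; the furniture and walls round the work are solid. World frame = base frame: x ahead of the robot, y to its left, z up, the work surface at z = 0. Lengths are in m, angles in rad, forces in N, time in s.
With the tool pointing down it reaches from about 0.35 to 0.85 m from the base axis. Payload 8.1 kg.
Tool frame: the origin (TCP) lies at the very end of the fingers, on their centre line; the grasp point (between the pads) lies 19 mm behind it; z points along the fingers, y is the direction in which the jaws open and shut (so a half turn about z gives the same grasp; the last joint's range is limited). The gripper opens to 93 mm and grips with 3 to 60 N. Pads are 15 mm wide; open, the fingers measure 128 mm over their backs; the gripper's body (75 mm by 188 mm) begins 65 mm behind the grasp point.
Start: joints at [-1.386, 0.13, 1.488, -0, 1.523, -0.085], TCP at [0.16, -0.578, 0.219] pointing down, gripper open.
Joint ranges: [-2.96, 2.96], [-0.89, 2.26], [0.02, 2.5], [-1.34, 4.48], [0, 2.73], [-2.66, 2.66]. Speed limits (rad/s): [2.39, 2.39, 2.79, 3.14, 3.14, 3.14].

INTERFACE

Orientations are given as a rotation vector (axis times angle).
In Python, from plant import robot gives the robot as it stands.
- The arm moves only by the shell command python3 -m inch 'ROWS' [FORCE]. ROWS is JSON, a list that holds one entry, the list of rows, each a list of 7 numbers: the shift along the tool's x, y, z in cm, then the turn, a rotation vector about the tool's x, y, z in degrees, then the gripper command: -1 is fully open, 1 is shut, values between are in proportion. A call has 1 to 5 rows; each row shifts and turns the commanded pose from where the row before left it, along the tool's axes as they then stand; what a row does not reach is not made up. A row lasts 1/10 s, in which the tool goes at most 50 mm and 8.59 degrees, less where a joint would pass 70% of its speed; a pose out of reach is approached as far as the arm can. A call with a gripper value outside its range is refused whole. The fingers move at their own pace and stop on an object; FORCE is the grip in N (left out, the last holds). Time passes only in rows, so rows that do not move let the fingers close. It gives the time, the measured TCP pose, the force and the opening at its end, in the units of the state.
- robot.read_state(): the state, without advancing time (a new reading comes with each control period).
- robot.read_camera(name): name is "side" or "top" or "wrist"; returns a dict with "image" (384x512x3 uint8, blue, green, red), "K" (3x3 intrinsics, pixels), "R" (3x3) and "t" (3): a world point X has camera coordinates R X + t; the wrist camera has in their place "tool_from_camera" (4x4, takes a point from camera to tool coordinates, whose origin is the TCP and whose axes are the flange's). Camera axes: x right, y down, z forward; pixel columns grow to the right and rows downward; lengths in m; the calibration is good to about 2 mm. A picture is of the moment at which its call begins: read the wrist's pose just before it. There is no depth.
- robot.close_job(): hands the job in, once; it reports no verdict.
The state is a dict: "t": time; "q": joint angles; "dq": joint speeds; "joint_torque": joint torques, N m; "tool_pos": TCP position; "orientation": TCP orientation; "force": force on the tool from outside, world axes, zero at the start; "wrist_torque": the same for the moment, N m; "opening": finger opening in m.
Only numpy, scipy, OpenCV 4.12 (cv2) and the standard library are available. Lean on these libraries where they do the work, as an engineer would, in place of code of your own. Each camera call takes 0.05 s, during which the arm holds its last target. There are 200 camera calls.

TASK

The wide bottom drawer of the plywood chest cannot be shut because the ink roller in it has been left propped on its front edge. Lay the roller down flat in the drawer compartment it is in, set the baren (the round rubbing pad with a bow handle, on the bench) down flat and right way up in the empty compartment beside it, and push the drawer in, without slamming it, until its catch takes it fully home. Leave the ink tin and the tape roll beside the baren where they are.

Things in the scene. Friction and masses are not known exactly. Their poses are not given: they have to be found in the camera images.
- chest: Fixed plywood chest on 18 mm feet, 260 deep x 310 wide x 240 high (270 with the clutter on it); its top overhangs the fronts by 12 mm. Origin: middle of the fronts' lower edge, at bench height, in the plane of the fronts; x to its back, y to its left seen from the front, z up. Two upper drawers with knobs (25 mm proud) fill its front from 102 to 226 mm up and stay shut; the wide drawer is below.
- drawer (a joint): How far the wide bottom drawer is out, in m: 0 home, 0.215 fully out; starts 0.174 to 0.199 out, slides along the chest's x with 1.5 N of friction. A sprung roller catch at the back resists from 0.018 on, by about 10 N at most (near 0.013); past about 0.007 it snaps the drawer home by itself and holds it there.
- drawer_front (a point): Middle of the outer face of the wide drawer's plain front board (306 wide x 54 high x 18 thick, no handle), 57 mm above the bench; moves with the drawer, axes as the chest's. Home, it is flush with the fronts above it. The board's top edge is 84 mm above the bench; an 18 mm gap parts it from the fronts above.
- bay_left (a point): Middle of the floor of the drawer's left (chest +y) compartment, the roller's, 36 mm above the bench; moves with the drawer, axes as the chest's. Compartments are 224 long in x (front board's inner face at x = -112), 130 wide; walls 48, divider 42 high. The chest leaves 66 mm over the floor; with the drawer out by q only the front q - 18 mm of a compartment is open above.
- bay_right (a point): The same for the right (chest -y) compartment, empty, where the baren goes. The two compartment middles are 136 mm apart.
- roller: Ink roller 191 x 97 x 54, 0.15 to 0.3 kg. Origin: middle of its underside as it lies flat; x from handle to drum, z up. Brown wooden handle from x = -95 to 10, 32 thick, axis 19 above the underside; tan drum (radius 21, fixed) at x = 74, z = 33; frame y -44 to 44. At the start the drum stands on the left compartment's floor, the handle on the front board's top edge, rising to the front by 20 to 25 degrees.
- baren: Round rubbing pad: black disc 105 across, 14 thick, with a wooden bow handle; 34 high, 0.08 to 0.17 kg. Origin: middle of its underside, z up. The bow runs along y (96 long) over the middle, 12 wide in x; its top bar lies 21 to 34 above the underside, open below. Starts flat on the bench in one of three places shared with the ink tin and tape roll.
- ink_tin: Bystander: round lidded ink tin, black spot on the lid, 78 across x 44 high. Origin: middle of its underside.
- tape_roll: Bystander: roll of masking tape lying flat, 96 across x 25 high. Origin: middle of its underside.
There are look-alikes about, which are no part of the job. What is shaped like the baren but turquoise is not meant.

How it is judged:
By the outcome, as a careful person would: the job done as asked, in the order asked, and still so for the second after the job is handed in, with the robot touching nothing.
It also fails if it takes over 72 s, if anything falls off the work surface, if the arm or the gripper's body presses on something with over 40 N, if the wrist force passes 120 N, or if a joint passes its speed limit or range.

## Working session

There is one attempt and no reset: what is moved stays moved. The work goes in short steps, Python scripts to look and compute and a shell command to move; the robot and the scene stay as the last step left them, time stands still between calls to the robot, and variables do not carry over. Pictures are saved under pics/ and viewed, about 8 in all and at most 12, crops included, and the job is handed in when it is done.

```bash
ls; mkdir -p pics; cat > h.py <<'E'
from plant import robot
import numpy as np, cv2, pickle
from scipy.spatial.transform import Rotation as R
def snap(name,fn):
    s=robot.read_state(); c=robot.read_camera(name)
    cv2.imwrite('pics/'+fn+'.png',c['image']); c['s']=s
    pickle.dump(c,open('pics/'+fn+'.pkl','wb')); return c
def cam(c):
    if 'R' in c: return c['R'],c['t']
    T=np.eye(4);T[:3,:3]=R.from_rotvec(c['s']['orientation']).as_matrix();T[:3,3]=c['s']['tool_pos']
    W=np.linalg.inv(T@c['tool_from_camera']); return W[:3,:3],W[:3,3]
def proj(c,X):
    r,t=cam(c); p=c['K']@(r@np.array(X,float).T+np.reshape(t,(3,1)) if np.ndim(X)>1 else r@np.array(X)+np.ravel(t)); return (p[:2]/p[2]).T
def onz(c,u,v,z):
    r,t=cam(c); t=np.ravel(t); d=r.T@np.linalg.inv(c['K'])@[u,v,1]; o=-r.T@t; return o+d*(z-o[2])/d[2]
def load(fn): return pickle.load(open('pics/'+fn+'.pkl','rb'))
E
python3 - <<'E'
from h import *
a=snap('top','top0')['image'];b=snap('side','side0')['image']
for n in('top0','side0'):
    c=load(n); r,t=cam(c); print(n,-r.T@np.ravel(t), r[2],c['K'][0,0])
print(robot.read_state())
cv2.imwrite('pics/top0b.png',cv2.resize(a,(800,600),interpolation=cv2.INTER_CUBIC))
cv2.imwrite('pics/side0b.png',cv2.resize(b,(800,600),interpolation=cv2.INTER_CUBIC))
E
```

```text
pics
top0 [0.39683356 0.05709297 1.11179873] [ 0.15175048  0.01907458 -0.98823477] 407.5549365868369
side0 [0.49762328 0.8167626  0.68988306] [ 0.08838116 -0.77809744 -0.6218948 ] 388.11064998032157
{'t': 0.1, 'q': array([-1.38641399e+00,  1.31097069e-01,  1.48914840e+00, -6.35922268e-06,
        1.52300341e+00, -8.53895472e-02]), 'dq': array([ 0.00142657, -0.00227467, -0.00194591, -0.00046322,  0.00106153,
        0.00146963]), 'joint_torque': array([ 1.19492477e-03, -5.61343610e+01, -4.93093586e+01,  7.69372797e-02,
        2.91211187e-02, -5.19799005e-05]), 'tool_pos': array([ 0.15983895, -0.577792  ,  0.21769759]), 'orientation': array([-3.11141762e+00, -4.22250934e-01,  1.38608771e-04]), 'force': array([ 0.02857052, -0.48712911,  0.05293467]), 'wrist_torque': array([-0.00661166,  0.02836086, -0.01237985]), 'opening': 0.09324577020038377}
```

View pics/top0b.png

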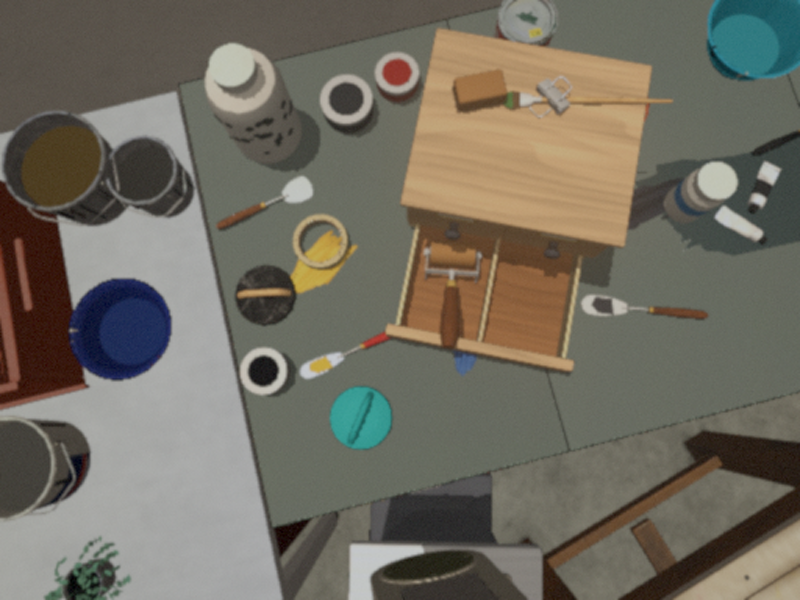

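View pics/side0b.png

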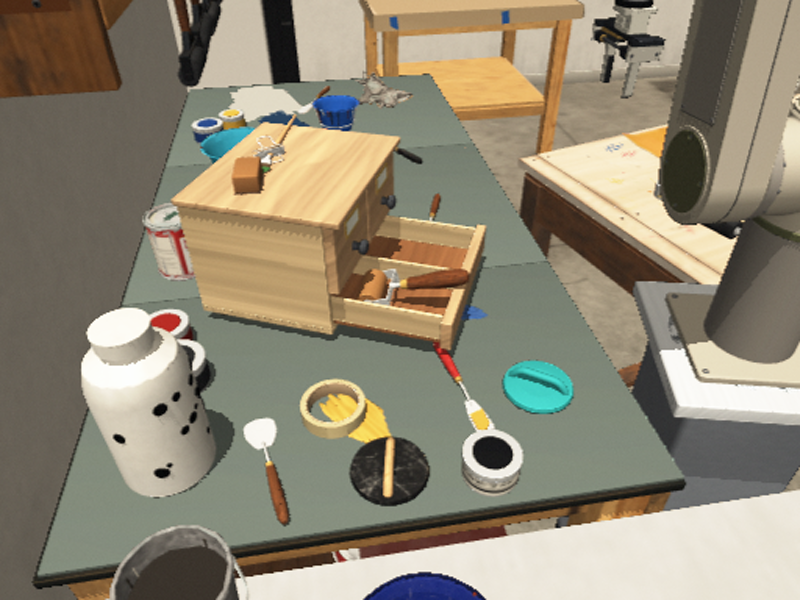

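Candidates for the baren, as top-picture pixels: the black disc with a wooden bow at (265,293), the turquoise disc at (361,417), the tin at (263,371) and the tape at (320,241). I choose the black disc and check it in a close crop.

```bash
python3 - <<'E'
from h import *
a=load('top0')['image']
# crop cols 140-390, rows 130-260 , x3
c=cv2.resize(a[130:262,140:390],None,fx=3.2,fy=3.2,interpolation=cv2.INTER_CUBIC); print(c.shape)
cv2.imwrite('pics/crop0.png',c)
E
```

```text
(422, 800, 3)
```

View pics/crop0.png

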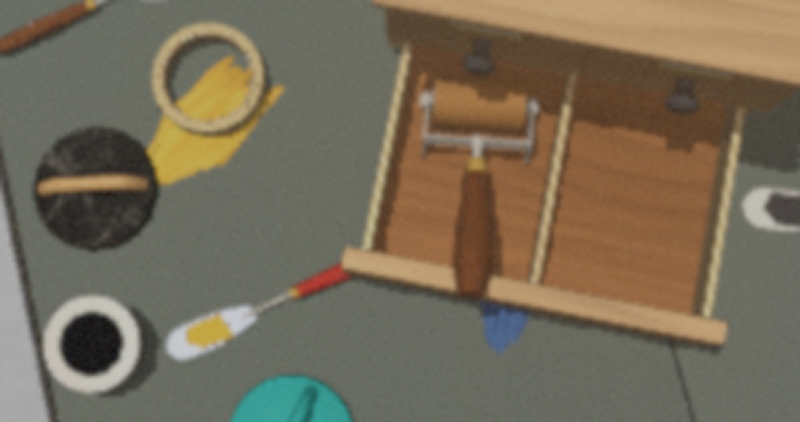

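The black disc with the wooden bow is the baren: disc at crop (97,188), bow from (40,187) to (148,183). The tin at (92,343) and tape at (208,77) are its neighbours. The roller handle runs from (478,165) to (472,290), and its drum is at (483,107).

```bash
python3 - <<'E'
from h import *
c=load('top0')
def P(x,y,z): return onz(c,140+(x+.5)/3.2-.5,130+(y+.5)/3.2-.5,z)
def Q(x,y,z): return onz(c,(x+.5)*.64-.5,(y+.5)*.64-.5,z)
lo,li,ro,ri=P(342,267,.084),P(346,250,.084),P(722,343,.084),P(727,325,.084)
print('board',lo,li,ro,ri); 
w=lo-ro; print('width',np.linalg.norm(w),np.linalg.norm(lo-li))
yax=w/np.linalg.norm(w); print('yaw',np.degrees(np.arctan2(-yax[0],yax[1])))
A,B,C,D=Q(404,205,.24),Q(624,244,.24),Q(438,30,.24),Q(651,65,.24)
for p,q in((A,B),(C,D),(C,A),(D,B)): d=p-q;print('edge',np.linalg.norm(d),np.degrees(np.arctan2(-d[0],d[1])))
print('frontmid top',(A+B)/2,'boardmid',(lo+ro)/2)
print('disc',P(97,188,.014),'bow',P(40,187,.03),P(148,183,.03))
print('tin',P(92,343,.044),'tape',P(208,77,.025))
for n,x,y,z in(('drumL',432,107,.069),('drumR',536,112,.069),('barL',424,140,.07),('barR',532,150,.07),('hstart',478,165,.075),('hend',472,290,.11)): print(n,P(x,y,z))
print('div front',P(536,283,.078),'lw front',P(370,248,.084),'rw front',P(708,315,.084))
E
```

```text
board [0.49376404 0.10124835 0.084     ] [0.50731385 0.09834522 0.084     ] [ 0.43862196 -0.19644925  0.084     ] [ 0.45267194 -0.2006798   0.084     ]
width 0.3027614760668626 0.013857329594949038
yaw -10.493875658484564
edge 0.312200635651744 -9.75591429532342
edge 0.31501497100216125 -9.749394052510777
edge 0.27223373666883033 -99.76428293943181
edge 0.2722845411519155 -100.35650161509507
frontmid top [ 0.63510155 -0.08192579  0.24      ] boardmid [ 0.466193   -0.04760045  0.084     ]
disc [0.56507077 0.31521666 0.014     ] bow [0.56282367 0.35975102 0.03      ] [0.56746051 0.26852646 0.03      ]
tin [0.43233301 0.30604983 0.044     ] tape [0.6608569  0.22185715 0.025     ]
drumL [0.62724236 0.03095893 0.069     ]
drumR [ 0.62412463 -0.0537814   0.069     ]
barL [0.59953483 0.03722611 0.07      ]
barR [ 0.59240366 -0.05035182  0.07      ]
hstart [ 0.57861228 -0.00637888  0.075     ]
hend [ 4.75060256e-01 -2.30899358e-05  1.10000000e-01]
div front [ 0.48385061 -0.05243973  0.078     ] lw front [0.50917664 0.07935529 0.084     ] rw front [ 0.46024596 -0.18607069  0.084     ]
```

```bash
python3 -m inch '[[[3.6,-3.25,0,0,0,0,-1],[3.6,-3.25,0,0,0,0,-1],[3.6,-3.25,0,0,0,0,-1],[3.6,-3.25,0,0,0,0,-1],[3.6,-3.25,0,0,0,0,-1]]]' 40
python3 -m inch '[[[3.6,-3.25,0,0,0,0,-1],[3.6,-3.25,0,0,0,0,-1],[3.6,-3.25,0,0,0,0,-1],[3.6,-3.25,0,0,0,0,-1],[3.6,-3.25,0,0,0,0,-1]]]'
python3 -m inch '[[[3.6,-3.25,0,0,0,0,-1],[3.6,-3.25,0,0,0,0,-1],[3.6,-3.25,0,0,0,0,-1],[3.6,-3.25,0,0,0,0,-1]]]'
python3 -m inch '[[[0,0,0,0,0,6.5,-1],[0,0,0,0,0,6.5,-1],[0,0,0,0,0,6,-0.2],[0,0,0,0,0,0,-0.2],[0,0,0,0,0,0,-0.2]]]'
python3 - <<'E'
from h import *
c=snap('wrist','w1'); s=c['s']; print(s['q'],s['tool_pos'],R.from_rotvec(s['orientation']).as_matrix().round(3),s['opening'],c['tool_from_camera'])
cv2.imwrite('pics/w1b.png',cv2.resize(c['image'],(800,600),interpolation=cv2.INTER_CUBIC))
E
```

```text
t: 0.6
tool_pos: [0.2906, -0.3718, 0.2182]
orientation: [-3.113, -0.422, 0.0]
force: [0.3, 0.2, 0.2]
opening: 0.0927
t: 1.1
tool_pos: [0.4208, -0.1672, 0.2185]
orientation: [3.113, 0.422, 0.0]
force: [1.2, -0.6, 0.2]
opening: 0.093
t: 1.5
tool_pos: [0.525, -0.0034, 0.2183]
orientation: [3.113, 0.423, -0.0]
force: [1.0, -1.1, 0.4]
opening: 0.0931
t: 2.0
tool_pos: [0.5242, -0.0054, 0.2183]
orientation: [-3.14, 0.092, 0.001]
force: [0.9, 0.3, -0.1]
opening: 0.0739
[-1.08172756e-01 -7.44385738e-02  1.69747160e+00 -1.68597535e-05
  1.51916127e+00  1.52135021e+00] [ 0.52422917 -0.00543491  0.21831031] [[ 0.998 -0.059 -0.001]
 [-0.059 -0.998  0.   ]
 [-0.001 -0.    -1.   ]] 0.07386642517944025 [[-6.10770299e-04 -9.63826920e-01 -2.66528228e-01  7.52799209e-02]
 [ 9.99999541e-01 -7.85376286e-04  5.48522715e-04  7.86514912e-05]
 [-7.38005909e-04 -2.66527770e-01  9.63826957e-01 -1.66872852e-01]
 [ 0.00000000e+00  0.00000000e+00  0.00000000e+00  1.00000000e+00]]
```

View pics/w1b.png

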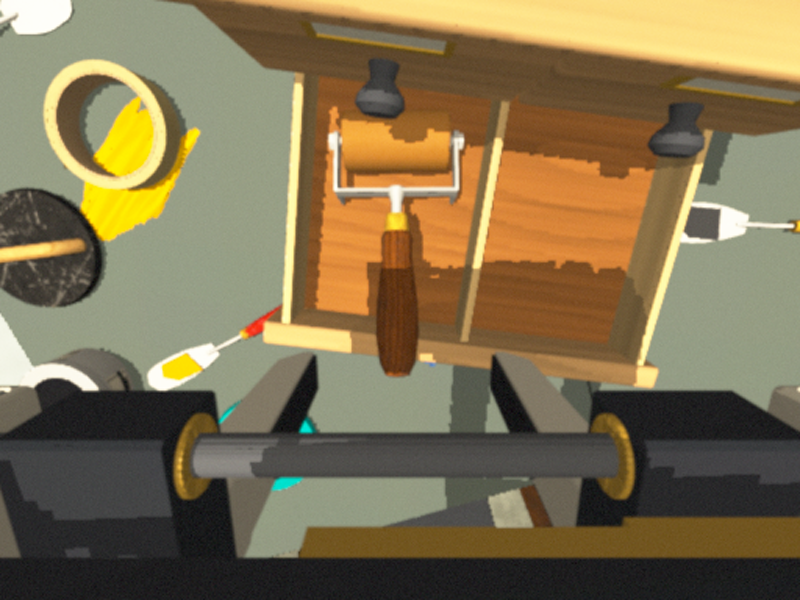

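The wrist view shows the roller handle from (397,232) to the butt at (397,372), in line with tool x, the drum at (395,147), and knobs just above the drum. The camera housing is on the chest side, so I will make a half turn to put it on the robot's side. First I refine the numbers.

```bash
python3 - <<'E'
from h import *
c=load('w1')
def Q(x,y,z): return onz(c,(x+.5)*.64-.5,(y+.5)*.64-.5,z).round(4)
print('drum L/R',Q(342,147,.06),Q(450,147,.06))
print('ferr',Q(397,232,.083),'butt',Q(397,372,.13))
print('board li,ri',Q(267,322,.084),Q(658,366,.084),'wall L/R front',Q(289,320,.084),Q(642,362,.084),'div',Q(465,338,.078))
# model: fit roller pose (drum x,y, yaw, pitch) by projections
D=np.array([.6255,-.0115]);
for th in(20,22,24.5):
  t=np.radians(th);yaw=np.radians(-3.4);e=np.array([np.cos(yaw),np.sin(yaw)])
  for x in(10,-40,-95):
    d=.074-x/1e3; h=d*np.cos(t)+.014*np.sin(t)*-1; z=.057-.014*np.cos(t)+d*np.sin(t)
    p=np.r_[D-e*h,z]; print(th,x,p.round(4),(proj(c,p)/.64).round(0), (proj(load('side0'),p)/.64).round(0))
E
```

```text
drum L/R [0.6333 0.0327 0.06  ] [ 0.6287 -0.0456  0.06  ]
ferr [ 0.5722 -0.0038  0.083 ] butt [0.4857 0.001  0.13  ]
board li,ri [0.5116 0.0978 0.084 ] [ 0.4582 -0.1987  0.084 ] wall L/R front [0.5121 0.0811 0.084 ] [ 0.4623 -0.1861  0.084 ] div [ 0.4878 -0.051   0.078 ]
20 10 [ 0.5702 -0.0082  0.0657] [403. 232.] [409. 289.]
20 -40 [ 0.5233 -0.0054  0.0828] [403. 298.] [436. 283.]
20 -95 [ 0.4718 -0.0024  0.1016] [403. 373.] [468. 276.]
22 10 [ 0.5715 -0.0083  0.068 ] [403. 231.] [408. 287.]
22 -40 [ 0.5252 -0.0055  0.0867] [403. 297.] [435. 281.]
22 -95 [ 0.4743 -0.0025  0.1073] [403. 373.] [466. 274.]
24.5 10 [ 0.5732 -0.0084  0.0708] [403. 229.] [407. 286.]
24.5 -40 [ 0.5277 -0.0057  0.0915] [403. 295.] [434. 278.]
24.5 -95 [ 0.4778 -0.0027  0.1143] [403. 373.] [465. 270.]
```

```bash
for i in 1 2 3 4; do python3 -m inch '[[[0,0,0,0,0,-8.5,-0.1],[0,0,0,0,0,-8.5,-0.1],[0,0,0,0,0,-8.5,-0.1],[0,0,0,0,0,-8.5,-0.1],[0,0,0,0,0,-8.5,-0.1]]]' >/dev/null; done
python3 -m inch '[[[0,0,0,0,0,-8.5,-0.1],[-0.6,0.4,3,0,0,-1.5,-0.1],[0,0,3,0,0,0,-0.1],[0,0,3,0,0,0,-0.1],[0,0,2,0,0,0,-0.1]]]'
python3 - <<'E'
from h import *
s=robot.read_state(); print(s['q'].round(3),s['tool_pos'],R.from_rotvec(s['orientation']).as_matrix().round(3))
E
```

```text
t: 4.55
tool_pos: [0.5295, -0.002, 0.1062]
orientation: [-0.094, -3.138, -0.0]
force: [0.4, -0.4, -0.1]
opening: 0.0509
[-0.101  0.026  1.808  0.     1.31  -1.612] [ 0.52948619 -0.00203241  0.10618089] [[-0.998  0.06  -0.003]
 [ 0.06   0.998  0.   ]
 [ 0.003  0.    -1.   ]]
```

```bash
python3 -m inch '[[[0,0,2,0,0,0,-0.1],[0,0,1.5,0,0,0,-0.1],[0,0,0.5,0,0,0,-0.1],[0,0,0,0,0,0,-0.1]]]'
python3 -m inch '[[[0,0,0,0,0,0,1],[0,0,0,0,0,0,1],[0,0,0,0,0,0,1],[0,0,0,0,0,0,1],[0,0,0,0,0,0,1]]]' 45
```

```text
t: 4.95
tool_pos: [0.5303, -0.002, 0.0681]
orientation: [-0.096, -3.139, -0.0]
force: [0.4, 0.3, 0.7]
opening: 0.0512
t: 5.45
tool_pos: [0.5313, -0.002, 0.0693]
orientation: [0.097, 3.139, -0.0]
force: [0.5, -0.1, 3.1]
opening: 0.0264
```

```bash
python3 -m inch '[[[0,0,-0.3,0,0,0,1],[0,0,-0.3,0,0,0,1],[0,0,0,0,0,0,1]]]'
python3 -m inch '[[[-0.7,0.32,0,0,0,2.3,1],[-0.7,0.32,0,0,0,2.3,1],[-0.7,0.32,0,0,0,2.2,1],[0,0,0,0,0,0,1]]]'
python3 -m inch '[[[-0.8,0,0,0,0,0,1],[-0.8,0,0,0,0,0,1],[-0.8,0,0,0,0,0,1],[0,0,0,0,0,0,1]]]'
python3 - <<'E'
from h import *
s=robot.read_state(); print(s['force'],s['wrist_torque'])
c=snap('top','top1'); d=snap('side','side1')
a=cv2.resize(c['image'][120:260,230:390],(800,700))[:600]
b=cv2.resize(d['image'][100:240,170:330],(800,700))[:600]
cv2.imwrite('pics/v1.png',cv2.hconcat([cv2.resize(a,(400,300)),cv2.resize(b,(400,300))]))
E
```

```text
t: 5.75
tool_pos: [0.5306, -0.002, 0.0747]
orientation: [-0.097, -3.14, -0.0]
force: [-0.0, -0.2, -3.0]
opening: 0.0262
t: 6.15
tool_pos: [0.5529, 0.0056, 0.0743]
orientation: [-0.284, -3.128, -0.0]
force: [0.3, -0.8, -3.2]
opening: 0.0262
t: 6.55
tool_pos: [0.5774, 0.0007, 0.0748]
orientation: [0.283, 3.128, -0.0]
force: [-0.0, 0.6, -1.9]
opening: 0.0264
[-0.00443044  0.62172731 -1.94085354] [0.04612432 0.05492597 0.00867738]
```

View pics/v1.png

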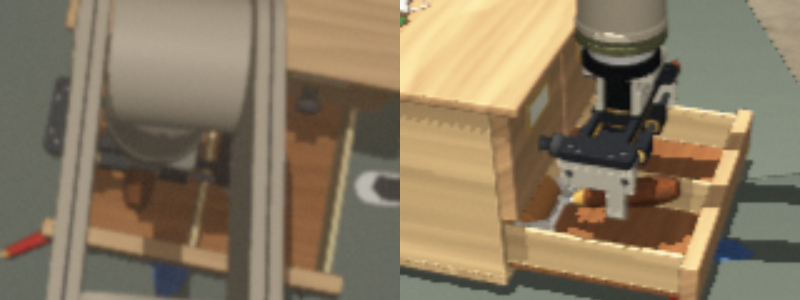

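The side view shows the roller held with its handle inside the board (ferrule at (578,200), butt at (678,188)) and the drum under the chest. Next I level it while lowering.

```bash
python3 -m inch '[[[0,0,0.65,0,-4.2,0,1],[0.05,0,0.65,0,-4.2,0,1],[0,0,0,0,0,0,1]]]'
python3 -m inch '[[[0.1,0,0.65,0,-4.2,0,1],[0,0,0,0,0,0,1]]]'
python3 - <<'E'
from h import *
s=robot.read_state(); print(s['force'],s['wrist_torque'])
E
```

```text
t: 6.95
tool_pos: [0.573, 0.0017, 0.0594]
orientation: [0.269, 2.987, -0.02]
force: [-0.5, -0.5, -1.7]
opening: 0.0259
t: 7.15
tool_pos: [0.5742, 0.0015, 0.0538]
orientation: [0.263, 2.914, -0.029]
force: [-0.9, 0.2, -1.2]
opening: 0.0265
[-0.88618315  0.22410367 -1.17762938] [ 0.01100041  0.05261679 -0.0522686 ]
```

```bash
python3 -m inch '[[[0.15,0,0.6,0,-4.2,0,1],[0,0,0,0,0,0,1]]]'
python3 -m inch '[[[0.15,0,0.5,0,-4,0,1],[0,0,0,0,0,0,1]]]'
python3 - <<'E'
from h import *
s=robot.read_state(); print(s['force'],s['wrist_torque'])
d=snap('side','side2')
cv2.imwrite('pics/v2.png',cv2.resize(d['image'][130:240,180:330],(800,587),interpolation=cv2.INTER_CUBIC))
E
```

```text
t: 7.35
tool_pos: [0.5743, 0.0014, 0.0478]
orientation: [0.257, 2.841, -0.038]
force: [-0.3, -0.6, -0.5]
opening: 0.0261
t: 7.55
tool_pos: [0.5748, 0.0013, 0.0428]
orientation: [0.251, 2.772, -0.046]
force: [-0.9, -0.3, -0.9]
opening: 0.0261
[-0.92769718 -0.27124861 -0.9338835 ] [ 0.05821455  0.08335019 -0.06730814]
```

View pics/v2.png

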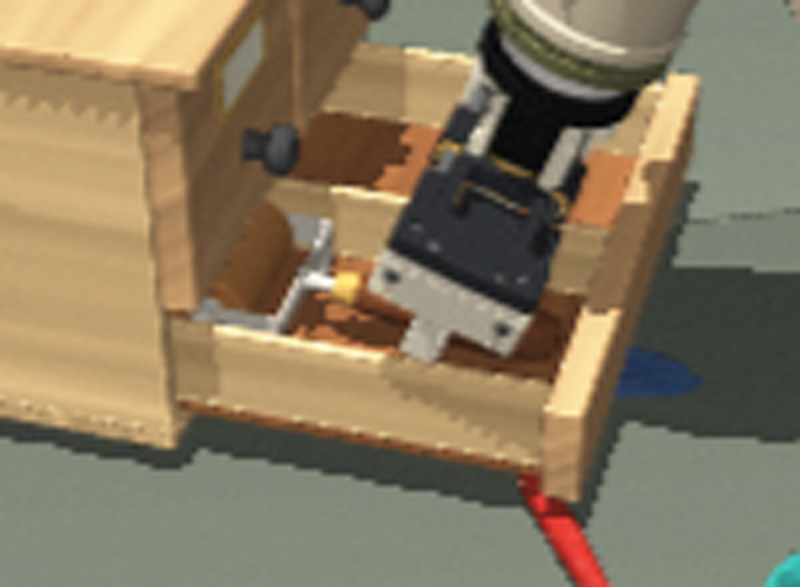

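The roller is in its compartment, about level and clear of the board, with the drum at (250,260). I release it.

```bash
python3 -m inch '[[[0.05,0,0.1,0,0,0,1],[0,0,0,0,0,0,0.2],[0,0,0,0,0,0,0],[0,0,0,0,0,0,0],[0,0,0,0,0,0,0]]]'
python3 -m inch '[[[0,0,-1,0,0,0,0],[0,0,-2,0,0,0,0],[0,0,-3,0,0,0,0],[0,0,-4,0,0,0,0],[0,0,-4,0,0,0,-0.2]]]'
python3 -m inch '[[[0,0,-2,0,4.2,0,-0.5],[0,0,-1,0,4.2,0,-0.5],[0,0,0,0,4.2,0,-0.5],[0,0,0,0,4.2,0,-0.5],[0,0,0,0,4,0,-0.5]]]'
python3 - <<'E'
from h import *
s=robot.read_state(); print(s['q'].round(3),s['tool_pos'],s['force'],R.from_rotvec(s['orientation']).as_matrix().round(3))
d=snap('side','side3')
cv2.imwrite('pics/v3.png',cv2.resize(d['image'][130:240,180:330],(800,587),interpolation=cv2.INTER_CUBIC))
E
```

```text
t: 8.1
tool_pos: [0.5763, 0.0012, 0.0429]
orientation: [0.251, 2.768, -0.046]
force: [0.7, -1.2, -0.7]
opening: 0.046
t: 8.6
tool_pos: [0.5258, 0.0103, 0.1748]
orientation: [0.251, 2.769, -0.046]
force: [-0.3, 0.3, 0.8]
opening: 0.0507
t: 9.1
tool_pos: [0.5173, 0.012, 0.2032]
orientation: [-0.283, -3.128, -0.001]
force: [0.5, 0.3, -0.1]
opening: 0.0696
[-0.076 -0.085  1.735  0.     1.493 -1.467] [0.51731271 0.01197684 0.2031861 ] [ 0.49720993  0.28347633 -0.14957689] [[-0.984  0.179 -0.001]
 [ 0.179  0.984  0.001]
 [ 0.001  0.    -1.   ]]
```

View pics/v3.png

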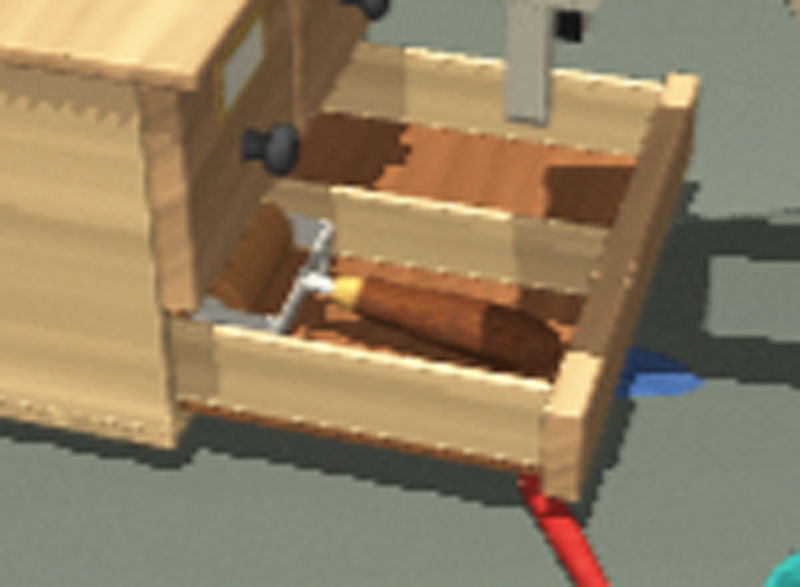

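The view shows the roller lying flat: ferrule (348,292), butt (560,345) inside the board, frame on the floor. Now to the baren.

```bash
python3 -m inch '[[[0.1,4.37,0,0,0,0,-0.2],[0.1,4.37,0,0,0,0,-0.2],[0.1,4.37,0,0,0,0,-0.2],[0.1,4.37,0,0,0,0,-0.2],[0.1,4.37,0,0,0,0,-0.2]]]' >/dev/null
python3 -m inch '[[[0.1,4.37,0,0,0,0,-0.2],[0.1,4.37,0,0,0,0,-0.2],[0,0,0,0,0,8.5,-0.2],[0,0,0,0,0,8.5,-0.2],[0,0,0,0,0,8.5,-0.2]]]'
python3 -m inch '[[[0,0,0,0,0,8.5,0],[0,0,0,0,0,8.5,0],[0,0,0,0,0,8.5,0],[0,0,0,0,0,8.5,0],[0,0,0,0,0,8.5,0]]]' >/dev/null
python3 -m inch '[[[0,0,2,0,0,8.5,0],[0,0,3,0,0,0.3,0],[0,0,3,0,0,0,0],[0,0,0,0,0,0,0]]]'
python3 - <<'E'
from h import *
c=snap('wrist','w2'); s=c['s']; print(s['q'].round(3),s['tool_pos'],R.from_rotvec(s['orientation']).as_matrix().round(3))
I=cv2.resize(c['image'],(800,600),interpolation=cv2.INTER_CUBIC)
for d in((0,0),(.045,0),(-.045,0)):
  p=proj(c,[.565-.05*d[0],.3145+d[0],.032]); cv2.drawMarker(I,tuple((p/.64).astype(int).tolist()),(0,0,255),0,12,1)
cv2.imwrite('pics/w2b.png',I)
# model check of roller in side3
d=load('side3')
M=np.array([.486,-.051]);ex=np.array([.984,-.178]);ey=np.array([.178,.984])
for x,z in((10,19),(-95,19)):
  P=np.r_[M+ex*(.112+x/1e3)+ey*.068,.036+z/1e3]; q=proj(d,P); print('flat',x,(q-[180,130])*5.335)
E
```

```text
t: 10.15
tool_pos: [0.5647, 0.3147, 0.2022]
orientation: [0.974, 2.986, 0.001]
force: [-0.3, 0.3, 0.4]
opening: 0.0559
t: 11.05
tool_pos: [0.5618, 0.3126, 0.117]
orientation: [-2.163, -2.274, 0.011]
force: [-1.3, -0.5, -0.6]
opening: 0.0467
[ 0.428  0.317  1.462 -0.     1.371  0.378] [0.56178254 0.31262137 0.1169742 ] [[-0.05   0.999 -0.007]
 [ 0.999  0.05  -0.003]
 [-0.003 -0.007 -1.   ]]
flat 10 [339.85907435 306.627144  ]
flat -95 [542.92553357 340.66059601]
```

View pics/w2b.png

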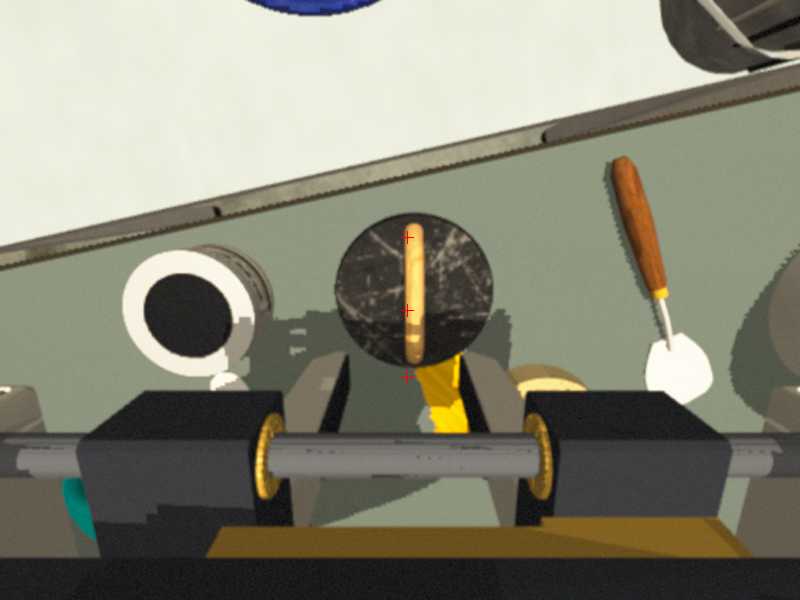

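The bow runs from (414,225) to (414,362), with the disc centred at (414,288). The red marks I predicted sit about 7 px left and 17 px low, so I recompute from this picture.

```bash
python3 - <<'E'
from h import *
c=load('w2');s=c['s']
Rm=R.from_rotvec(s['orientation']).as_matrix()
def Q(x,y,z): return onz(c,(x+.5)*.64-.5,(y+.5)*.64-.5,z)
for n,p in(('bowA',Q(414,226,.032)),('bowB',Q(414,361,.032)),('disc',Q(414,289,.012)),('dl',Q(335,289,.012)),('dr',Q(494,289,.012))):
  print(n,p.round(4),(Rm.T@(p-s['tool_pos'])*100).round(2))
w=load('w1')
E
```

```text
bowA [0.5658 0.3668 0.032 ] [5.42 0.74 8.48]
bowB [0.5706 0.2813 0.032 ] [-3.14  0.79  8.5 ]
disc [0.5686 0.3242 0.012 ] [ 1.15  0.81 10.49]
dl [0.5162 0.3215 0.012 ] [ 1.15 -4.43 10.53]
dr [0.6214 0.3269 0.012 ] [ 1.16  6.1  10.45]
```

```bash
python3 -m inch '[[[0.9,0.65,2,0,0,0,-0.1],[0,0,3,0,0,0,-0.1],[0,0,3,0,0,0,-0.1],[0,0,1.3,0,0,0,-0.1],[0,0,0,0,0,0,-0.1]]]' 20
python3 - <<'E'
from h import *
c=snap('wrist','w3'); s=c['s']; print(s['tool_pos'],R.from_rotvec(s['orientation']).as_matrix().round(3))
cv2.imwrite('pics/w3b.png',c['image'])
E
```

```text
t: 11.6
tool_pos: [0.5705, 0.3231, 0.0281]
orientation: [-2.165, -2.276, 0.003]
force: [0.4, -0.4, -0.3]
opening: 0.0513
[0.57045268 0.32306431 0.02808876] [[-0.05   0.999 -0.002]
 [ 0.999  0.05  -0.001]
 [-0.001 -0.002 -1.   ]]
```

View pics/w3b.png

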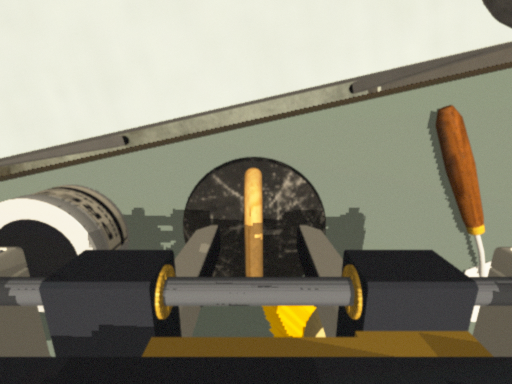

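The bow, in columns 246–262, lies centred between the fingers (inner edges at about 216 and 300), and the disc is at (255,220). I go down 10 mm and close.

```bash
python3 -m inch '[[[0,0,0.6,0,0,0,0],[0,0,0.4,0,0,0,0],[0,0,0,0,0,0,0]]]' 20
python3 -m inch '[[[0,0,0,0,0,0,1],[0,0,0,0,0,0,1],[0,0,0,0,0,0,1],[0,0,0,0,0,0,1],[0,0,0,0,0,0,1]]]' 20
python3 -m inch '[[[0,0,-1,0,0,0,1],[0,0,-3,0,0,0,1],[0,0,-4,0,0,0,1],[0,0,-4,0,0,0,1],[0,0,-4,0,0,0,1]]]'
python3 - <<'E'
from h import *
c=snap('wrist','w4'); s=c['s']; print(s['tool_pos'],s['force'],s['opening'],s['q'].round(3),R.from_rotvec(s['orientation']).as_matrix().round(3))
cv2.imwrite('pics/w4b.png',c['image'])
E
```

```text
t: 11.95
tool_pos: [0.5715, 0.3235, 0.0191]
orientation: [2.165, 2.276, 0.001]
force: [-0.0, -0.4, 0.3]
opening: 0.0465
t: 12.45
tool_pos: [0.5711, 0.3235, 0.0187]
orientation: [-2.165, -2.276, 0.0]
force: [-1.7, 0.1, 3.5]
opening: 0.0112
t: 12.95
tool_pos: [0.5711, 0.3233, 0.1809]
orientation: [2.165, 2.276, 0.0]
force: [0.4, 0.3, -1.2]
opening: 0.0109
[0.57112598 0.32327919 0.18089754] [ 0.40097968  0.33043501 -1.20087349] 0.010880263482525104 [ 0.437  0.299  1.364 -0.     1.478  0.387] [[-0.05   0.999  0.   ]
 [ 0.999  0.05   0.   ]
 [ 0.     0.    -1.   ]]
```

```bash
python3 -m inch '[[[0,0,0,0,0,-8.5,1],[0,0,0,0,0,-8.5,1],[0,0,0,0,0,-8.5,1],[0,0,0,0,0,-8.5,1],[0,0,0,0,0,-8.5,1]]]' >/dev/null
python3 -m inch '[[[0,0,0,0,0,-8.5,1],[0,0,0,0,0,-8.5,1],[0,0,0,0,0,-8.5,1],[0,0,0,0,0,-8.5,1],[0,0,0,0,0,-0.4,1]]]'
python3 -m inch '[[[-0.5,-4,0,0,0,0,1],[-0.5,-4,0,0,0,0,1],[-0.5,-4,0,0,0,0,1],[-0.5,-4,0,0,0,0,1],[-0.5,-4,0,0,0,0,1]]]'
python3 -m inch '[[[-0.5,-4,0,0,0,0,1],[-0.5,-4,0,0,0,0,1],[-0.5,-4,0,0,0,0,1],[-0.5,-4,0,0,0,0,1],[-0.3,-3,0,0,0,0,1]]]'
python3 -m inch '[[[-0.3,-3,0,0,0,0,1],[0,-2,0,0,0,0,1],[0,-1,0,0,0,0,1],[0,0,0,0,0,0,1]]]'
python3 - <<'E'
from h import *
c=snap('side','side4'); s=c['s']; print(s['tool_pos'],s['force'],s['opening'],s['q'].round(3),R.from_rotvec(s['orientation']).as_matrix().round(3))
cv2.imwrite('pics/v4.png',cv2.resize(c['image'][60:260,180:430],(800,640))[:600])
E
```

```text
t: 14.0
tool_pos: [0.5713, 0.3234, 0.179]
orientation: [0.276, 3.129, 0.0]
force: [0.1, 0.3, -1.1]
opening: 0.0107
t: 14.5
tool_pos: [0.5601, 0.1207, 0.1791]
orientation: [0.288, 3.128, 0.0]
force: [0.8, 0.5, -1.7]
opening: 0.0109
t: 15.0
tool_pos: [0.5489, -0.0713, 0.1792]
orientation: [0.29, 3.127, -0.001]
force: [-0.5, 0.3, -0.9]
opening: 0.0103
t: 15.4
tool_pos: [0.5413, -0.1294, 0.1789]
orientation: [0.287, 3.128, -0.0]
force: [0.3, 0.8, -1.1]
opening: 0.0107
[ 0.54130614 -0.12940774  0.17889463] [ 0.29077148  0.75082381 -1.07358541] 0.010714766233959774 [-0.327  0.035  1.662 -0.     1.445 -1.715] [[-0.983  0.182  0.   ]
 [ 0.182  0.983 -0.   ]
 [-0.    -0.    -1.   ]]
```

View pics/v4.png

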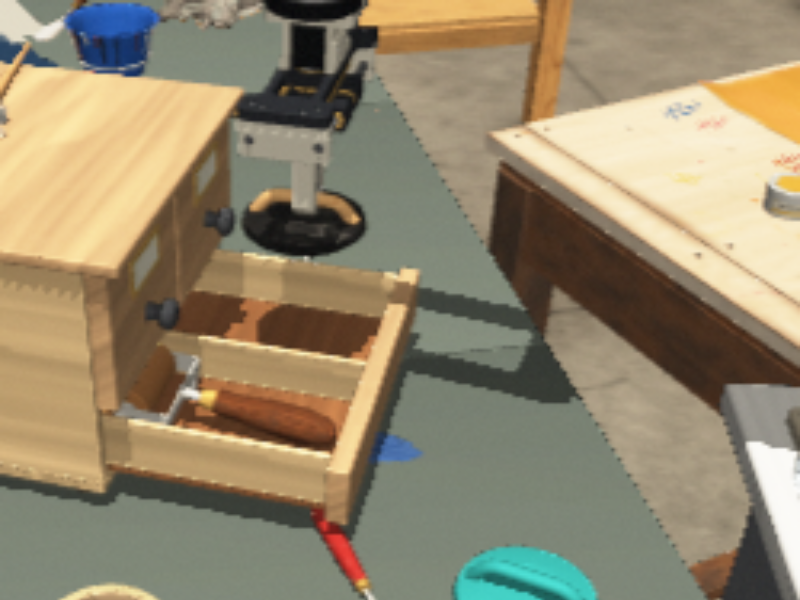

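The baren hangs level from its bow at (305,220), over the right compartment and clear of the knobs. I lower it.

```bash
python3 -m inch '[[[0,0,3,0,0,0,1],[0,0,4,0,0,0,1],[0,0,3,0,0,0,1],[0,0,1.2,0,0,0,1],[0,0,0,0,0,0,1]]]'
python3 -m inch '[[[0,0,0.5,0,0,0,1],[0,0,0.3,0,0,0,1],[0,0,0.2,0,0,0,1],[0,0,0,0,0,0,1]]]'
```

```text
t: 15.95
tool_pos: [0.5401, -0.1269, 0.0648]
orientation: [-0.279, -3.125, -0.002]
force: [-0.5, -0.6, -1.0]
opening: 0.0111
t: 16.35
tool_pos: [0.5419, -0.1286, 0.0573]
orientation: [0.281, 3.128, -0.0]
force: [-0.2, 1.1, -0.7]
opening: 0.011
```

```bash
python3 -m inch '[[[0,0,0.2,0,0,0,1],[0,0,0.1,0,0,0,1],[0,0,0,0,0,0,1]]]'
python3 -m inch '[[[0,0,0,0,0,0,0.5],[0,0,0,0,0,0,0.3],[0,0,0,0,0,0,0.3],[0,0,0,0,0,0,0.3]]]'
python3 -m inch '[[[0,0,-1,0,0,0,0.3],[0,0,-3,0,0,0,0.3],[0,0,-4,0,0,0,0.3],[0,0,-4,0,0,0,0.3],[0,0,-2,0,0,0,0.3]]]'
python3 - <<'E'
from h import *
c=snap('side','side5'); s=c['s']; print(s['tool_pos'],s['force'],s['opening'],s['q'].round(3))
w=snap('top','top5')
a=c['image'][125:235,170:330]; b=w['image'][130:245,235:385]
cv2.imwrite('pics/v5.png',cv2.vconcat([cv2.resize(a,(436,300),interpolation=cv2.INTER_CUBIC),cv2.resize(b,(436,300),interpolation=cv2.INTER_CUBIC)]))
E
```

```text
t: 16.65
tool_pos: [0.5422, -0.1287, 0.0546]
orientation: [0.28, 3.127, -0.0]
force: [0.7, 0.4, 3.7]
opening: 0.0111
t: 17.05
tool_pos: [0.5413, -0.1284, 0.0535]
orientation: [-0.28, -3.129, -0.0]
force: [0.3, -1.1, -0.8]
opening: 0.0321
t: 17.55
tool_pos: [0.5431, -0.129, 0.199]
orientation: [0.28, 3.123, -0.002]
force: [1.0, -0.7, 0.1]
opening: 0.0326
[ 0.54312219 -0.12902157  0.19899979] [ 0.96128008 -0.73703234  0.13291199] 0.03261431879565016 [-0.325  0.021  1.639 -0.     1.476 -1.717]
```

Contact with the floor came at TCP z 0.0546, as computed. I retreat to in front of the drawer and tilt for the push.

```bash
python3 -m inch '[[[3.5,1.65,0,0,0,0,1],[3.5,1.65,0,0,0,0,1],[3.5,1.65,0,0,0,0,1],[3.5,1.65,0,0,0,0,1],[0,0,0,0,0,0,1]]]'
python3 -m inch '[[[0,0,0,0,-8,0,1],[0,0,0,0,-8,0,1],[0,0,0,0,-8,0,1],[0,0,0,0,-8,0,1],[0,0,0,0,-8,0,1]]]'
python3 -m inch '[[[0,0,0,0,0,0,1],[0,0,0,0,0,0,1]]]'
python3 - <<'E'
from h import *
c=snap('side','side6'); s=c['s']; print(s['tool_pos'],s['opening'],s['q'].round(3),R.from_rotvec(s['orientation']).as_matrix().round(3))
w=snap('top','top6'); 
a=c['image'][125:235,170:330]; b=w['image'][130:245,235:385]
cv2.imwrite('pics/v6.png',cv2.vconcat([cv2.resize(a,(436,300),interpolation=cv2.INTER_CUBIC),cv2.resize(b,(436,300),interpolation=cv2.INTER_CUBIC)]))
E
```

```text
t: 18.15
tool_pos: [0.4118, -0.0365, 0.1919]
orientation: [-0.278, -3.126, -0.002]
force: [0.1, -0.9, 0.4]
opening: 0.001
t: 18.65
tool_pos: [0.486, -0.0394, 0.1872]
orientation: [0.231, 2.515, -0.089]
force: [0.6, -0.5, 0.3]
opening: 0.0008
t: 18.85
tool_pos: [0.4843, -0.0386, 0.187]
orientation: [0.23, 2.522, -0.088]
force: [-0.3, -0.7, -0.2]
opening: 0.0005
[ 0.48430591 -0.03861345  0.18702088] 0.0004578403634613919 [-0.173 -0.891  2.448 -0.019  0.973 -1.556] [[-0.806  0.184  0.562]
 [ 0.144  0.983 -0.114]
 [-0.574 -0.011 -0.819]]
```

View pics/v6.png

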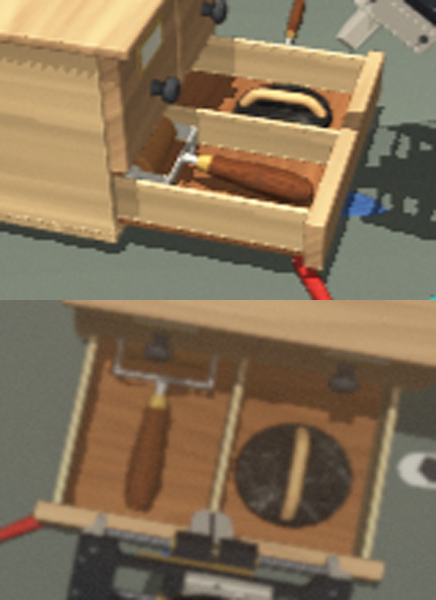

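The view shows the baren flat with its bow up in the right compartment (top half, (295,475)). The roller lies flat in the left one, butt at (140,505), inside the board. The tilt stopped at joint 2's limit at this close range, so I will push with the tool vertical first and tilt only for the last part.

```bash
python3 -m inch '[[[0,0,0,0,8.5,0,1],[0,0,0,0,8.5,0,1],[0,0,0,0,8.5,0,1],[0,0,0,0,8.5,0,1],[0,0,0,0,1,0,1]]]'
python3 - <<'E'
from h import *
s=robot.read_state(); print(s['tool_pos'],R.from_rotvec(s['orientation']).as_matrix().round(3))
E
```

```text
t: 19.45
tool_pos: [0.4859, -0.0396, 0.1863]
orientation: [0.29, 3.101, -0.02]
force: [-0.3, -0.3, -0.4]
opening: 0.0006
[ 0.48591597 -0.03956784  0.18630165] [[-0.982  0.185  0.026]
 [ 0.185  0.983 -0.016]
 [-0.028 -0.01  -1.   ]]
```

```bash
python3 -m inch '[[[2.6,-0.6,0,0,0,0,1],[2.8,-0.6,0,0,0,0,1],[0.2,0,3,0,0,0,1],[0.1,0,4,0,0,0,1],[0,0,0,0,0,0,1]]]'
python3 -m inch '[[[0,0,4,0,1.5,0,1],[0,0,3,0,0,0,1],[0,0,0,0,0,0,1]]]'
```

```text
t: 19.95
tool_pos: [0.4256, -0.0408, 0.1127]
orientation: [0.288, 3.095, -0.021]
force: [-1.4, -0.1, -1.4]
opening: 0.0006
t: 20.25
tool_pos: [0.4288, -0.042, 0.0449]
orientation: [0.291, 3.12, -0.018]
force: [-1.1, 0.5, 0.2]
opening: 0.0006
```

Now push gently.

```bash
python3 -m inch '[[[-0.8,0,0,0,0,0,1],[-0.8,0,0,0,0,0,1],[-0.8,0,0,0,0,0,1],[-0.8,0,0,0,0,0,1],[-0.8,0,0,0,0,0,1]]]'
python3 -m inch '[[[-1,0,0,0,0,0,1],[-1,0,0,0,0,0,1],[-1,0,0,0,0,0,1],[-1,0,0,0,0,0,1],[-1,0,0,0,0,0,1]]]'
python3 -m inch '[[[-1,0,0,0,0,0,1],[-1,0,0,0,0,0,1],[-0.8,0,0,0,0,0,1],[-0.5,0,0,0,0,0,1],[0,0,0,0,0,0,1]]]'
python3 - <<'E'
from h import *
s=robot.read_state(); print(s['q'].round(3))
p=s['tool_pos'][:2]-np.array([.484,-.051]);print('along ex',p@[.984,-.178],'lat',p@[.178,.984])
E
```

```text
t: 20.75
tool_pos: [0.4716, -0.05, 0.048]
orientation: [0.29, 3.115, -0.019]
force: [-2.1, 0.1, 1.5]
opening: 0.0005
t: 21.25
tool_pos: [0.5201, -0.059, 0.0475]
orientation: [0.29, 3.116, -0.018]
force: [-2.0, 0.5, 0.5]
opening: 0.0004
t: 21.75
tool_pos: [0.5531, -0.0654, 0.0487]
orientation: [0.29, 3.114, -0.019]
force: [-0.6, -0.5, 0.0]
opening: 0.0004
[-0.203  0.15   1.789 -0.011  1.187 -1.584]
along ex 0.07057643900217868 lat -0.0018930924530444048
```

```bash
python3 -m inch '[[[2,0,0,0,0,0,1],[0,0,0,0,-8,0,1],[0,0,0,0,-8,0,1],[0,0,0,0,-8,0,1],[0,0,0,0,-8,0,1]]]'
python3 -m inch '[[[0,0,0,0,-8,0,1],[0,0,0,0,0,0,1]]]'
python3 - <<'E'
from h import *
s=robot.read_state(); print(s['q'].round(3),R.from_rotvec(s['orientation']).as_matrix().round(3))
p=s['tool_pos'][:2]-np.array([.484,-.051]);print('along ex',p@[.984,-.178],'lat',p@[.178,.984])
E
```

```text
t: 22.25
tool_pos: [0.5334, -0.0617, 0.0498]
orientation: [0.233, 2.552, -0.085]
force: [-1.0, 1.1, -0.6]
opening: 0.0002
t: 22.45
tool_pos: [0.5515, -0.0631, 0.0561]
orientation: [0.221, 2.418, -0.1]
force: [-0.2, 0.0, -0.2]
opening: 0.0005
[-0.21  -0.439  2.493  0.016  0.372 -1.612] [[-0.743  0.186  0.643]
 [ 0.132  0.982 -0.131]
 [-0.656 -0.012 -0.754]]
along ex 0.06852285436117786 lat 0.00011072589992856124
```

```bash
python3 -m inch '[[[-0.75,0,0.66,0,0,0,1],[-0.75,0,0.66,0,0,0,1],[-0.75,0,0.66,0,0,0,1],[-0.75,0,0.66,0,0,0,1],[-0.75,0,0.66,0,0,0,1]]]'
python3 -m inch '[[[-0.45,0,0.4,0,0,0,1],[-0.38,0,0.33,0,0,0,1],[0,0,0,0,0,0,1]]]'
python3 - <<'E'
from h import *
s=robot.read_state(); print(s['force'])
p=s['tool_pos'][:2]-np.array([.484,-.051]);print('along ex',p@[.984,-.178],'lat',p@[.178,.984])
E
```

```text
t: 22.95
tool_pos: [0.5928, -0.0709, 0.0449]
orientation: [0.223, 2.441, -0.097]
force: [-2.2, 0.8, 2.0]
opening: 0.0006
t: 23.25
tool_pos: [0.6053, -0.0733, 0.0465]
orientation: [0.223, 2.435, -0.098]
force: [0.1, -0.2, -0.5]
opening: 0.0002
[ 0.05259796 -0.18782755 -0.48642747]
along ex 0.1233141715322615 lat -0.00035684038330973875
```

```bash
python3 -m inch '[[[-0.34,0,0.26,0,0,0,1],[-0.34,0,0.26,0,0,0,1],[-0.34,0,0.26,0,0,0,1],[-0.34,0,0.26,0,0,0,1]]]'
python3 -m inch '[[[-0.23,0,0.2,0,0,0,1],[-0.23,0,0.2,0,0,0,1]]]'
python3 -m inch '[[[-0.23,0,0.2,0,0,0,1],[-0.23,0,0.2,0,0,0,1]]]'
python3 - <<'E'
from h import *
s=robot.read_state(); print(s['force'])
p=s['tool_pos'][:2]-np.array([.484,-.051]);print('along ex',p@[.984,-.178],'lat',p@[.178,.984])
E
```

```text
t: 23.65
tool_pos: [0.6227, -0.0765, 0.0481]
orientation: [0.223, 2.434, -0.098]
force: [-1.8, 0.6, -1.1]
opening: 0.0006
t: 23.85
tool_pos: [0.6282, -0.0775, 0.0476]
orientation: [0.223, 2.435, -0.098]
force: [-9.6, 1.6, 3.6]
opening: 0.0004
t: 24.05
tool_pos: [0.6349, -0.0788, 0.0481]
orientation: [0.222, 2.433, -0.098]
force: [-0.8, 0.4, -0.1]
opening: 0.0001
[-0.82500438  0.3768242  -0.11852172]
along ex 0.15339357584574273 lat -0.0004690082010412461
```

The catch force peaked at 9.6 N and then fell away, so the drawer seems to have snapped home. I confirm with small nudges.

```bash
python3 -m inch '[[[-0.15,0,0.13,0,0,0,1],[-0.15,0,0.13,0,0,0,1],[0,0,0,0,0,0,1]]]'
python3 -m inch '[[[-0.15,0,0.13,0,0,0,1],[0,0,0,0,0,0,1]]]'
```

```text
t: 24.35
tool_pos: [0.6392, -0.0797, 0.0487]
orientation: [0.223, 2.432, -0.098]
force: [0.0, 0.6, 0.0]
opening: 0.0002
t: 24.55
tool_pos: [0.6402, -0.0798, 0.0482]
orientation: [0.223, 2.434, -0.098]
force: [-16.9, 2.0, 13.3]
opening: 0.0003
```

Firm stop at 0.159 along the chest axis, where the drawer's home position was expected. I back off and look.

```bash
python3 -m inch '[[[0.38,0,-0.33,0,0,0,1],[1.5,0,-1.3,0,0,0,1],[2.3,0,-2,0,0,0,1],[0,0,0,0,8,0,1],[0,0,0,0,8,0,1]]]'
python3 -m inch '[[[0,0,0,0,8,0,1],[2,0,-1.5,0,8,0,1],[2,0,-3,0,8,0,1],[2,0,-4,0,0,0,1],[0,0,-4,0,0,0,1]]]'
python3 -m inch '[[[0,-4,-3,0,0,0,1],[0,-4,0,0,0,0,1],[0,-4,0,0,0,0,1],[0,-4,0,0,0,0,1],[0,0,0,0,0,0,1]]]'
python3 - <<'E'
from h import *
c=snap('top','top7'); d=snap('side','side7'); print(c['s']['force'])
a=c['image'][100:285,100:420]; b=d['image'][90:340,130:400]
cv2.imwrite('pics/v7.png',cv2.hconcat([cv2.resize(a,(400,231),interpolation=cv2.INTER_CUBIC),cv2.resize(b,(400,370),interpolation=cv2.INTER_CUBIC)[:231]]) if 0 else cv2.vconcat([cv2.resize(a,(440,254)),cv2.resize(b,(440,340))]))
E
```

```text
t: 25.05
tool_pos: [0.5766, -0.0676, 0.0421]
orientation: [0.252, 2.726, -0.069]
force: [2.8, -1.0, 2.1]
opening: 0.0002
t: 25.55
tool_pos: [0.5176, -0.0551, 0.1631]
orientation: [-0.293, -3.123, 0.018]
force: [-0.3, 0.2, -0.8]
opening: 0.0007
t: 26.05
tool_pos: [0.4891, -0.2167, 0.1966]
orientation: [0.3, 3.125, -0.022]
force: [-0.4, -0.6, -0.1]
opening: 0.0003
[-0.4225319  -0.56264556 -0.11554537]
```

View pics/v7.png

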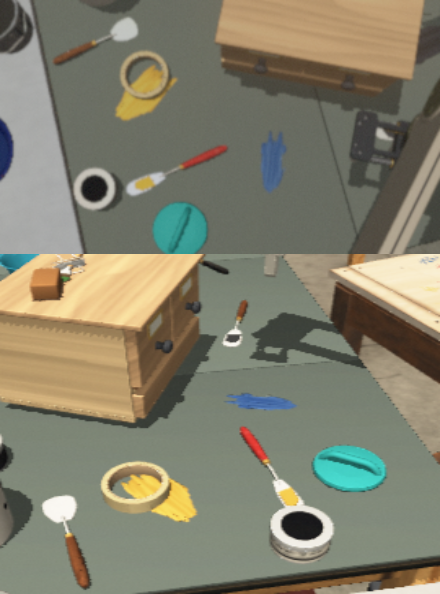

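The drawer is flush and home (front at about (150,390) in the side half). The tin and tape are where they were, and the arm is clear.

```bash
python3 -c "
from plant import robot
print(robot.close_job())"
```

```text
the job is handed in; nothing more can be done
None
```

I laid the roller flat in the left compartment, set the baren flat with its bow up in the right one, and pushed the drawer slowly until its catch took it home. The job was handed in at about 26 s; the hand-in gives no verdict.

**Last checks:**
- **Drawer:** the resistance peaked at 9.6 N and then fell away, as the catch should. A final nudge met a firm stop at the expected home position, with about 21 N at the wrist. The last pictures show the front flush with the fronts above it.
- **Roller and baren:** I last saw them lying as asked just before the push; with the drawer shut they cannot be seen.
- **Tin and tape:** by eye in the last pictures they had not moved; I did not measure them again. The arm is clear of everything.

**Checks that disagreed:**
- The top and wrist cameras differed by 5 to 10 mm on the roller and baren, so I took the baren's final position from close wrist views.
- The flat-roller model sat about 18 px off the side picture (roughly 9 mm by eye), and the handle looked slightly steeper there than predicted. The roller still lay inside the board and did not hinder closing.
- My first try at tilting the tool for the push ran into joint 2's limit, so I pushed upright first and tilted only for the last part.

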